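Press a cutting die with a swing-arm press

ROBOT

A 6-joint arm with a two-finger parallel gripper is mounted at the origin on the work surface. World frame = base frame: x ahead of the robot, y to its left, z up, the work surface at z = 0. Lengths are in m, angles in rad, forces in N, time in s.
With the tool pointing down it reaches from about 0.2 to 0.875 m from the base axis. Payload 3.4 kg.
Tool frame: the origin (TCP) lies midway between the tips of the shut fingers; the grasp point (between the pads) lies manip.grip_point_offset behind it (manip.grip_point_offset is the distance from the TCP to the grasp point, in m); z points along the fingers, y is the direction in which the jaws open and shut (so a half turn about z gives the same grasp; the last joint's range is limited). The gripper opens to 94 mm and grips with 3 to 60 N. Pads are 16 mm wide; open, the fingers measure 119 mm over their backs; the gripper's body (75 mm by 177 mm) begins 78 mm behind the grasp point.
Start: joints at [-1.287, 0.276, 1.505, -0, 1.361, -0.121], TCP at [0.226, -0.529, 0.205] pointing down, gripper open.
Joint ranges: [-2.89, 2.89], [-0.75, 2.08], [0.22, 2.7], [-1.18, 4.32], [0.11, 2.71], [-2.7, 2.7]. Speed limits (rad/s): [2.57, 2.57, 3.14, 3.14, 3.14, 3.14].

INTERFACE

Orientations are given as [roll, pitch, yaw] about the fixed x, y, z axes, in that order (R = Rz(yaw) Ry(pitch) Rx(roll)).
In Python, from bench import manip gives the robot as it stands.
- The arm moves only by the shell command python3 -m inch 'ROWS'. ROWS is a JSON object of lists of equal length, an entry for each row: "translation": the shift along the world's x, y, z in m, a list of three; "dr": the turn, a rotation vector about the world's x, y, z in degrees, a list of three; "hand": the finger opening in m, from 0 to 0.094. In form: {"translation": [[tx, ty, tz], ...], "dr": [[ax, ay, az], ...], "hand": [hand, ...]}. A call has 1 to 12 rows; each row shifts and turns the commanded pose from where the row before left it; what a row does not reach is not made up. A row lasts 1/12 s, in which the tool goes at most 41.7 mm and 7.16 degrees, less where a joint would pass 70% of its speed; a pose out of reach is approached as far as the arm can. A call is refused whole if a number of a shift passes 0.0417 or a number of a turn 7.16, either way. A call with a gripper value outside its range is refused whole. The fingers move at their own pace and stop on an object; the grip force is fixed at half the most. Time passes only in rows, so rows that do not move let the fingers close. It gives the time, the measured TCP pose, the force and the opening at its end, in the units of the state.
- manip.state(): the state, without advancing time (a new reading comes with each control period).
- manip.get_image(name): name is "scene" or "side" or "wrist"; returns (picture, depth): 400x640x3 uint8, blue, green, red; 400x640 float32, m along the optical axis (not along the pixel's ray), 0 where there is no reading.
- manip.camera_params(name): a dict with "fovy" (degrees; the focal length in pixels is half the picture's height over the tangent of half this angle, whatever the lens; pixels are square), "cx", "cy" (the principal point, pixels), "k1" (the pictures are not rectified: a ray, as slopes to the right and down, at radius r is drawn at 1 + k1 r^2 times it, then the intrinsics apply), "eye" and "orientation" of the camera in the world. Camera axes: x right, y up, looking along -z (the intrinsics and any distortion apply to the point x, -y, -z); pixel columns grow to the right and rows downward; lengths in m; the calibration is good to about 2 mm. A picture is of the moment at which its call begins: read the wrist's pose just before it. camera_params takes no time and is no camera call; for the wrist camera it gives the pose at the moment of the call.
- manip.sign_off(): hands the job in, once; it reports no verdict.
The state is a dict: "clock": time; "q": joint angles; "qd": joint speeds; "joint_torque": joint torques, N m; "ee_pos": TCP position; "orientation": TCP orientation; "ft_force": force on the tool from outside, world axes, zero at the start; "wrist_torque": the same for the moment, N m; "grip_width": finger opening in m.
Only numpy, scipy, OpenCV 4.12 (cv2) and the standard library are available. Lean on these libraries where they do the work, as an engineer would, in place of code of your own. Each camera call takes 0.05 s, during which the arm holds its last target. There are 200 camera calls.

TASK

Swing the press arm out from under its lamp bar until its foot is centred over the red die, as nearly as its swing allows, and push the knob down until the foot bears firmly on the red die (lean on the knob with 10 to 15 newtons and keep it so for a second; do not ram it). Then let the foot rise again and swing the arm back home under the lamp bar and let go. The blue die, the bottle, the mallet and the jar must not be disturbed, and the red die must stay where it lies.

Things in the scene. Friction and masses are not known exactly. Their poses are not given: they have to be found in the camera images.
- beam (a joint): swing angle of the green press arm about its upright column, rad: 0 = home, directly below the lamp bar; grows anticlockwise seen from above as the arm comes out over the white board; stops at 0 and 1.8. It is stiff (needs 2 to 3 N at the knob) and stays where it is left.
- hinge_axis (a point): point on the arm's upright hinge axis, 137 mm above the table, at the arm's mid height. Its y axis points along the arm when the arm is home, its x axis away from the work. The arm is 34 mm wide, its top 150 mm above the table (165 mm at the hinge); the knob's axis is 220 mm from the hinge axis.
- knob (a point): centre of the upright black knob with an orange band, 32 mm across and 50 mm tall, on the plunger at the arm's free end; 213 mm above the table with the plunger up. Serves to swing the arm and to push the plunger. At home it is below the lamp bar: grip it with the tool tilted about 40 degrees, from the robot's side; over the board it is free from above.
- plunger (a joint): how far the plunger (knob and foot together) is pushed down, m: 0 = up; at most 0.036. A weak spring (about 2 to 3 N) lifts it again.
- foot: sprung round foot of the plunger, straight below the knob: a steel collar 44 mm across with a black rubber pad, 40 mm across, screwed into it. Origin at the centre of the collar's underside, 101 mm above the table when up. The pad stands out 8 to 18 mm below it (not known which), so the pad is 12 to 22 mm above the dies: feel for the contact. The foot gives 2 to 3 mm under load.
- lamp_bar (a point): centre of the underside of the fixed lamp bar, 330 mm above the table. The bar is 70 mm wide (x of the point) and 530 mm long (y of the point), on two 20 mm square posts 250 mm either side of the centre, set 35 mm behind it (+x).
- red_die: loose cutting die with a red top, 80 x 60 mm, 36 mm high, standing on the white board (board top 35 mm above the table); origin at the centre of its underside. Its place changes with the blue one's.
- blue_die: the same with a blue top: leave it alone. The pad passes 12 to 22 mm over it if the plunger is up.
- dye_bottle: brown bottle, 52 mm in diameter, 115 mm high, upright; origin under its centre. Leave alone.
- mallet: red-handled hammer lying on the table, 240 mm long along its x; origin at its underside near the middle. Leave alone.
- glue_jar: white jar, 68 mm in diameter, 75 mm high; origin under its centre. Leave alone.
There are look-alikes about, which are no part of the job. Leave any pink, turquoise or yellow look-alike of the red_die alone.

How it is judged:
By the outcome, as a careful person would: the job done as asked, in the order asked, and still so for the second after the job is handed in, with the robot touching nothing.
It also fails if it takes over 51 s, if anything falls off the work surface, if the arm or the gripper's body presses on something with over 40 N, if the wrist force passes 120 N, or if a joint passes its speed limit or range.

## Working session

There is one attempt and no reset: what is moved stays moved. The work goes in short steps, Python scripts to look and compute and a shell command to move; the robot and the scene stay as the last step left them, time stands still between calls to the robot, and variables do not carry over. Pictures are saved under pics/ and viewed, about 8 in all and at most 12, crops included, and the job is handed in when it is done.

```bash
ls; mkdir -p pics; cat > h.py <<'E'
import numpy as np,cv2
from bench import manip
from scipy.spatial.transform import Rotation as R
def cam(n):
    p=manip.camera_params(n); o=np.array(p['orientation'],float)
    M=R.from_euler('xyz',o).as_matrix() if o.shape==(3,) else (o if o.shape==(3,3) else None)
    return p,M,np.array(p['eye'])
def rays(n,uv,P=None):
    p,M,e=P or cam(n); f=200/np.tan(np.radians(p['fovy'])/2)
    K=np.array([[f,0,p['cx']],[0,f,p['cy']],[0,0,1.]])
    s=cv2.undistortPoints(np.array(uv,float).reshape(-1,1,2),K,np.array([p['k1'],0,0,0.]))[:,0]
    d=np.c_[s[:,0],-s[:,1],-np.ones(len(s))]
    return e,d@M.T
def plane(n,uv,z,P=None):
    e,d=rays(n,uv,P); return e+d*((z-e[2])/d[:,2])[:,None]
E
python3 - <<'E'
from h import *
print(manip.state(),manip.grip_point_offset)
for n in('scene','side','wrist'):
    print(n,manip.camera_params(n)); a,d=manip.get_image(n); cv2.imwrite(f'pics/{n}0.png',a); np.save(f'pics/{n}0.npy',d)
E
```

```text
pics
{'clock': 0.0, 'q': array([-1.28699794e+00,  2.76604226e-01,  1.50609838e+00, -2.71850201e-05,
        1.36070372e+00, -1.20999554e-01]), 'qd': array([ 6.22575625e-04,  1.36459815e-03,  1.45622167e-03, -2.45578488e-04,
        9.89782683e-04, -8.07576775e-05]), 'joint_torque': array([-1.94299042e-03, -4.04594243e+01, -2.37232608e+01,  7.02537876e-02,
        3.44009057e-02, -1.46702296e-04]), 'ee_pos': array([ 0.22628191, -0.52799491,  0.20461334]), 'orientation': array([-3.13978904e+00, -1.92534819e-04,  4.04803456e-01]), 'ft_force': array([0.24678443, 0.41972708, 0.5186368 ]), 'wrist_torque': array([ 0.0074784 , -0.01534007, -0.04862709]), 'grip_width': 0.09362393690755087} 0.0188
scene {'fovy': 44.40607389959736, 'cx': 325.8766703533298, 'cy': 196.48273220882237, 'k1': 0.00873248022068766, 'eye': array([1.22767235, 0.55475152, 1.44013699]), 'orientation': array([0.57642953, 0.0081128 , 2.26798045])}
side {'fovy': 52.585701131424514, 'cx': 324.1041877767138, 'cy': 203.812854721716, 'k1': 0.031868877155858844, 'eye': array([1.0580785 , 0.82384983, 0.89498618]), 'orientation': array([ 0.93510083, -0.02383414,  2.65411197])}
wrist {'fovy': 65.08501929043852, 'cx': 314.1229053901182, 'cy': 203.37218488397022, 'k1': -0.057232192774332696, 'eye': array([ 0.29989875, -0.49730704,  0.38407308]), 'orientation': array([-2.77300190e-01,  1.08286774e-03, -1.16593130e+00])}
```

View pics/scene0.png

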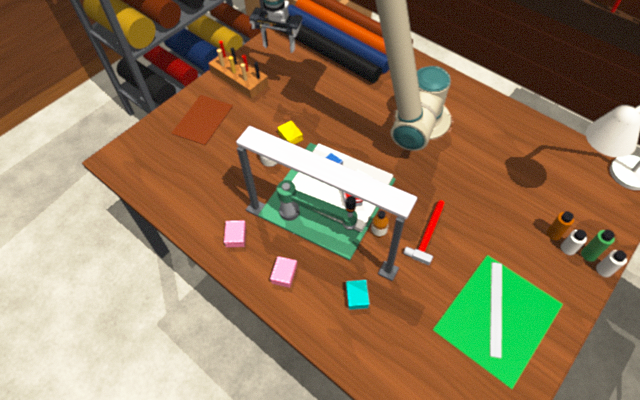

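View pics/side0.png

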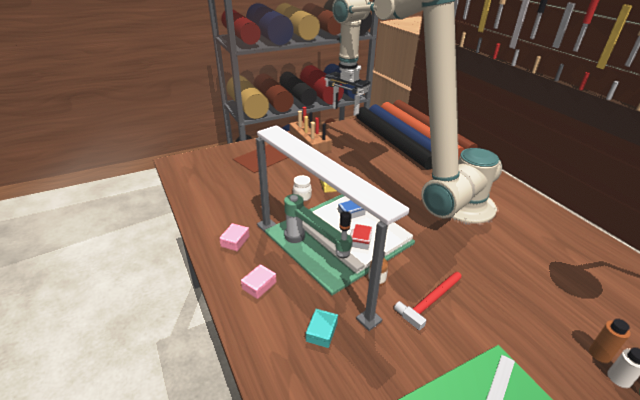

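The scene view shows the lamp bar running from (245,140) to (410,205), with the knob at about (350,204) and the hinge at about (286,187). The side view shows the knob at (345,220), the red die at (361,234), the blue die at (350,208), and the hinge top at (292,202).

```bash
python3 - <<'E'
from h import *
for n in('side','scene'):
    a=cv2.imread(f'pics/{n}0.png'); d=np.load(f'pics/{n}0.npy'); hsv=cv2.cvtColor(a,cv2.COLOR_BGR2HSV)
    P=cam(n); vv,uu=np.mgrid[0:400,0:640]
    e,r=rays(n,np.c_[uu.ravel(),vv.ravel()],P); W=(e+r*d.ravel()[:,None]).reshape(400,640,3)
    H,S,V=[hsv[...,i].astype(int) for i in range(3)]
    box=(uu>250)&(uu<430)&(vv>130)&(vv<300)
    M={'red':((H<6)|(H>174))&(S>170)&(V>110),'blue':(H>100)&(H<125)&(S>130)&(V>80),'orange':(H>=6)&(H<20)&(S>180)&(V>120)}
    for k,m in M.items():
        c,l,st,ce=cv2.connectedComponentsWithStats((m&box).astype(np.uint8))
        for i in range(1,c):
            if st[i,4]<12: continue
            w=W[l==i]; print(n,k,st[i],np.median(w,0).round(3),'plane71',plane(n,[ce[i]],.071,P).round(3))
            if k in('red','blue') and st[i,4]>40:
                pts=plane(n,np.c_[uu[l==i],vv[l==i]],.071,P)[:,:2].astype(np.float32); print('   rect',cv2.minAreaRect(pts))
    # lamp bar top: high points, hinge top, knob top
    z=W[...,2]; m=box&(z>.325)&(z<.37)&(S<60)&(V>120); print(n,'bar',m.sum(),cv2.minAreaRect(W[m][:,:2].astype(np.float32)),np.median(z[m]))
    g=(H>60)&(H<95)&(S>60)
    m=box&g&(z>.157)&(z<.172); print('hinge top',m.sum(),W[m].mean(0).round(3))
    m=box&g&(z>.143)&(z<.156); print('arm top',m.sum(),cv2.minAreaRect(W[m][:,:2].astype(np.float32)))
    m=box&(z>.228)&(z<.245); print('knob top',m.sum(),W[m].mean(0).round(3),np.median(W[m],0).round(3))
    m=box&(z>.04)&(z<.3)&(np.abs(W[...,0]-.5)<.5)
    np.save(f'pics/{n}W.npy',W)
for n in('side',):
    a=cv2.imread(f'pics/{n}0.png')[170:320,230:430]; cv2.imwrite('pics/c1.png',cv2.resize(a,None,fx=4,fy=4,interpolation=cv2.INTER_CUBIC))
E
```

```text
side red [353 225  18  14 177] [0.482 0.029 0.072] plane71 [[0.481 0.028 0.071]]
   rect ((0.48027849197387695, 0.027097593992948532), (0.0590975396335125, 0.045820798724889755), 46.73775100708008)
side red [423 294   7   6  24] [0.435 0.302 0.024] plane71 [[0.469 0.33  0.071]]
side blue [415 131  15  10  17] [-0.119 -0.414  0.071] plane71 [[-0.121 -0.42   0.071]]
side blue [342 201  18  11  99] [ 0.446 -0.105  0.073] plane71 [[ 0.444 -0.108  0.071]]
   rect ((0.44394928216934204, -0.1081395298242569), (0.048308830708265305, 0.04669050872325897), 1.5321240425109863)
side bar 3590 ((0.6296160221099854, 0.02777545154094696), (0.08146077394485474, 0.5342376828193665), 11.58867073059082) 0.35491983427770835
hinge top 145 [ 0.612 -0.079  0.165]
arm top 597 ((0.4840172529220581, 0.05564938485622406), (0.21113573014736176, 0.46581602096557617), 74.70431518554688)
knob top 204 [0.625 0.107 0.237] [0.609 0.116 0.237]
scene red [418 221  12  31 174] [0.449 0.309 0.024] plane71 [[0.474 0.316 0.071]]
   rect ((0.4630739688873291, 0.31467801332473755), (0.10975649952888489, 0.023711349815130234),
[... 2151 characters left out ...]
19  0.071]]
scene orange [415 261  15  12  60] [0.529 0.356 0.001] plane71 [[0.563 0.365 0.071]]
scene orange [311 267   5   8  12] [0.759 0.094 0.002] plane71 [[0.781 0.116 0.071]]
scene orange [316 269   6   5  12] [0.75  0.11  0.001] plane71 [[0.773 0.132 0.071]]
scene orange [317 275  12  10  46] [0.765 0.134 0.001] plane71 [[0.788 0.154 0.071]]
scene bar 4087 ((0.6281134486198425, 0.03694085776805878), (0.07907767593860626, 0.5105094909667969), 11.529467582702637) 0.3546405147885632
hinge top 307 [ 0.523 -0.032  0.164]
arm top 691 ((0.4621124267578125, 0.06073112040758133), (0.21872618794441223, 0.5213445425033569), 72.86341857910156)
knob top 118 [0.604 0.146 0.237] [0.604 0.113 0.237]
```

View pics/c1.png

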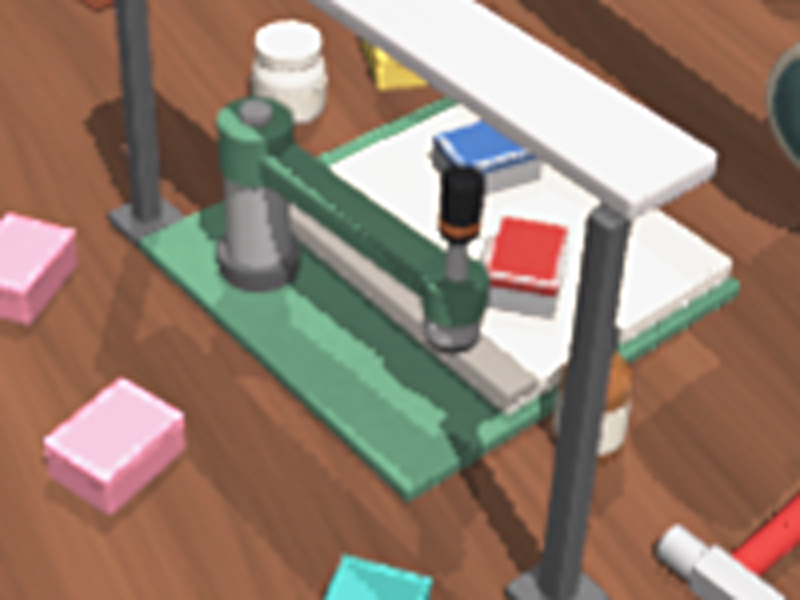

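The crop shows the knob at crop (462,200), the orange band at its bottom, the hinge cap at (257,108), and the red die at (527,250). The arm is home, under the bar. Next I'll put all points in the bar frame.

```bash
python3 - <<'E'
from h import *
th=np.radians(11.55); X=np.array([np.cos(th),np.sin(th)]); Y=np.array([-X[1],X[0]]); C=np.array([.629,.031])
for n in('side','scene'):
    W=np.load(f'pics/{n}W.npy'); a=cv2.imread(f'pics/{n}0.png'); hsv=cv2.cvtColor(a,cv2.COLOR_BGR2HSV).astype(int); H,S,V=hsv[...,0],hsv[...,1],hsv[...,2]
    p=W[...,:2]-C; x=p@X; y=p@Y; z=W[...,2]; near=(abs(x)<.08)
    def rep(k,m):
        if m.sum(): print(n,k,m.sum(),'x',np.percentile(x[m],[1,50,99]).round(3),'y',np.percentile(y[m],[1,50,99]).round(3),'world',W[m].mean(0).round(3))
    rep('bar',(z>.35)&(z<.36)&(abs(x)<.06)&(abs(y)<.3))
    rep('knobtop',near&(z>.234)&(z<.241)&(abs(y)<.2))
    rep('knobside',near&(z>.19)&(z<.232)&(abs(y)<.2))
    rep('hingetop',near&(z>.161)&(z<.169)&(abs(y)<.2))
    rep('stem',near&(z>.168)&(z<.186)&(abs(y)<.2)&(V<200))
    m=near&(z>.146)&(z<.153)&(abs(y)<.2); rep('armtop',m)
    if m.sum(): print(cv2.minAreaRect(W[m][:,:2].astype(np.float32)))
    rep('post',(z>.1)&(z<.3)&(abs(abs(y)-.25)<.03)&near)
    for nm,c in(('red',((H<6)|(H>174))&(S>170)&(V>110)),('blue',(H>100)&(H<125)&(S>130)&(V>80))):
        m=c&(z>.064)&(z<.078)&(abs(x+.15)<.2)&(abs(y)<.25); rep(nm,m)
    m=(z>.06)&(z<.08)&(x<-.03)&(x>-.3)&(abs(y)<.15)
    k,l,st,ce=cv2.connectedComponentsWithStats(m.astype(np.uint8))
    for i in range(1,k):
        if st[i,4]>40: mm=l==i; print(n,'dieblob',st[i],W[mm].mean(0).round(3),cv2.minAreaRect(W[mm][:,:2].astype(np.float32)))
    m=(z>.085)&(z<.125)&(S>60)&(x<0.03)&(x>-.3)&(y>.1)&(y<.3); rep('bottle',m)
E
```

```text
side bar 3133 x [-0.037  0.     0.031] y [-0.257  0.062  0.261] world [0.62  0.072 0.355]
side knobtop 73 x [-0.03  -0.014 -0.002] y [0.068 0.084 0.098] world [0.598 0.111 0.238]
side knobside 133 x [-0.026 -0.007  0.   ] y [0.072 0.093 0.099] world [0.602 0.118 0.212]
side hingetop 161 x [-0.031 -0.001  0.025] y [-0.164 -0.127  0.09 ] world [ 0.65  -0.081  0.166]
side stem 81 x [-0.025 -0.008  0.022] y [-0.155 -0.126  0.09 ] world [ 0.637 -0.039  0.173]
side armtop 492 x [-0.029 -0.005  0.023] y [-0.132 -0.011  0.105] world [0.625 0.018 0.151]
((0.6267080903053284, 0.009107410907745361), (0.0472320094704628, 0.25402316451072693), 16.412580490112305)
side post 1113 x [0.021 0.038 0.042] y [-0.26   0.244  0.258] world [0.652 0.091 0.205]
side red 177 x [-0.177 -0.144 -0.111] y [-0.002  0.028  0.059] world [0.482 0.029 0.072]
side blue 97 x [-0.228 -0.209 -0.184] y [-0.125 -0.098 -0.072] world [ 0.444 -0.106  0.073]
side dieblob [338 200  27  14 216] [ 0.445 -0.104  0.071] ((0.4381045699119568, -0.10760525614023209), (0.06602167338132858, 0.07247701287269592), 88.13058471679688)
side d
[... 734 characters left out ...]
9 -0.006  0.025] y [-0.136 -0.012  0.102] world [0.625 0.017 0.15 ]
((0.6298742294311523, 0.003219291567802429), (0.049694791436195374, 0.26509252190589905), 16.956687927246094)
scene post 604 x [0.022 0.041 0.044] y [-0.263 -0.243  0.256] world [0.672 0.014 0.206]
scene red 10 x [-0.131 -0.126 -0.119] y [0.015 0.023 0.053] world [0.5   0.035 0.072]
scene blue 64 x [-0.253 -0.24  -0.229] y [-0.116 -0.092 -0.067] world [ 0.412 -0.107  0.072]
scene dieblob [323 151  20  14 122] [ 0.412 -0.109  0.072] ((0.4129546284675598, -0.10730713605880737), (0.06473733484745026, 0.03944879397749901), 88.91427612304688)
scene bottle 75 x [-0.098 -0.078  0.028] y [0.141 0.16  0.256] world [0.521 0.174 0.098]
```

```bash
cat >> h.py <<'E'
HINGE=np.array([.657,-.102]); A0=np.radians(105.3); L=.2195
def tool(a,t=45,zg=.216,back=0):
    "a = arm angle (world, rad), returns TCP,R for gripping the knob"
    Xa=np.array([np.sin(a),-np.cos(a),0]); Ya=np.array([np.cos(a),np.sin(a),0]); Z=np.array([0,0,1.]); s,c=np.sin(np.radians(t)),np.cos(np.radians(t))
    M=np.c_[c*Xa+s*Z,-Ya,s*Xa-c*Z]; G=np.r_[HINGE+L*Ya[:2],zg]
    return G+(manip.grip_point_offset-back)*M[:,2],M
def delta(T,M):
    s=manip.state(); M0=R.from_euler('xyz',s['orientation']).as_matrix()
    return T-s['ee_pos'],np.degrees(R.from_matrix(M@M0.T).as_rotvec())
E
python3 - <<'E'
from h import *
for b in(0,.14): 
    T,M=tool(A0,back=b); print(b,T.round(4),[x.round(4) for x in delta(T,M)],M[:,2].round(3))
E
```

```text
0 [0.6119 0.1132 0.2027] [array([ 0.3856,  0.6414, -0.0021]), array([ 14.7758, -42.5326,  -7.5144])] [ 0.682  0.187 -0.707]
0.14 [0.5164 0.0871 0.3017] [array([0.2901, 0.6153, 0.0969]), array([ 14.7758, -42.5326,  -7.5144])] [ 0.682  0.187 -0.707]
```

```bash
python3 -m inch '{"translation":[[0.0145,0.0308,0.005],[0.0145,0.0308,0.005],[0.0145,0.0308,0.005],[0.0145,0.0308,0.005],[0.0145,0.0308,0.005],[0.0145,0.0308,0.005],[0.0145,0.0308,0.005],[0.0145,0.0308,0.005],[0.0145,0.0308,0.005],[0.0145,0.0308,0.005]],"dr":[[0.74,-2.13,-0.38],[0.74,-2.13,-0.38],[0.74,-2.13,-0.38],[0.74,-2.13,-0.38],[0.74,-2.13,-0.38],[0.74,-2.13,-0.38],[0.74,-2.13,-0.38],[0.74,-2.13,-0.38],[0.74,-2.13,-0.38],[0.74,-2.13,-0.38]],"hand":[0.094,0.094,0.094,0.094,0.094,0.094,0.094,0.094,0.094,0.094]}' && python3 -m inch '{"translation":[[0.0145,0.0308,0.005],[0.0145,0.0308,0.005],[0.0145,0.0308,0.005],[0.0145,0.0308,0.005],[0.0145,0.0308,0.005],[0.0145,0.0308,0.005],[0.0145,0.0308,0.005],[0.0145,0.0308,0.005],[0.0145,0.0308,0.005],[0.0145,0.0308,0.005],[0,0,0],[0,0,0]],"dr":[[0.74,-2.13,-0.38],[0.74,-2.13,-0.38],[0.74,-2.13,-0.38],[0.74,-2.13,-0.38],[0.74,-2.13,-0.38],[0.74,-2.13,-0.38],[0.74,-2.13,-0.38],[0.74,-2.13,-0.38],[0.74,-2.13,-0.38],[0.74,-2.13,-0.38],[0,0,0],[0,0,0]],"hand":[0.094,0.094,0.094,0.094,0.094,0.094,0.094,0.094,0.094,0.094,0.094,0.094]}'
python3 - <<'E'
from h import *
for b in(.14,0): 
    T,M=tool(A0,back=b); print(b,[x.round(4) for x in delta(T,M)])
P=cam('wrist'); a,d=manip.get_image('wrist'); cv2.imwrite('pics/w1.png',a)
vv,uu=np.mgrid[0:400,0:640]; e,r=rays('wrist',np.c_[uu.ravel(),vv.ravel()],P); W=(e+r*d.ravel()[:,None]).reshape(400,640,3); np.save('pics/w1W.npy',W)
z=W[...,2]; near=np.hypot(W[...,0]-.599,W[...,1]-.11)<.045
for lo,hi in((.235,.242),(.19,.232),(.168,.184)):
    m=near&(z>lo)&(z<hi)
    if m.sum(): print(lo,m.sum(),W[m].min(0).round(3),W[m].max(0).round(3),W[m].mean(0).round(3))
E
```

```text
clock: 0.98
ee_pos: [0.3718, -0.219, 0.2556]
orientation: [3.127, -0.395, 0.34]
ft_force: [-0.3, 0.0, 0.3]
grip_width: 0.0939
clock: 1.98
ee_pos: [0.5152, 0.0906, 0.3047]
orientation: [3.141, -0.785, 0.272]
ft_force: [-0.7, -0.7, 0.3]
grip_width: 0.0936
0.14 [array([ 0.0012, -0.0035, -0.003 ]), array([ 0.033 , -0.0148, -0.2594])]
0 [array([ 0.0967,  0.0226, -0.102 ]), array([ 0.033 , -0.0148, -0.2594])]
0.235 718 [0.583 0.091 0.235] [0.614 0.121 0.24 ] [0.597 0.106 0.238]
0.19 560 [0.582 0.09  0.19 ] [0.599 0.12  0.232] [0.587 0.103 0.213]
0.168 23 [0.59  0.099 0.168] [0.595 0.112 0.175] [0.592 0.105 0.171]
```

View pics/w1.png

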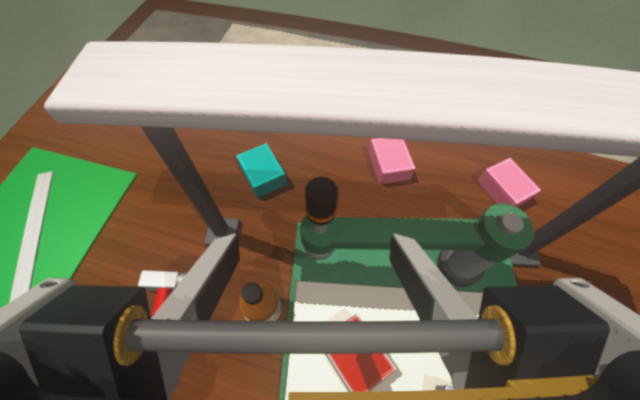

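The wrist view shows the knob at (320,200), midway between the fingers and clear of the bar. I'm advancing along the tool axis and then closing.

```bash
python3 -m inch '{"translation":[[0.016,0.0033,-0.017],[0.016,0.0033,-0.017],[0.016,0.0033,-0.017],[0.016,0.0033,-0.017],[0.016,0.0033,-0.017],[0.016,0.0033,-0.017],[0,0,0],[0,0,0]],"dr":[[0,0,0],[0,0,0],[0,0,0],[0,0,0],[0,0,0],[0,0,0],[0,0,0],[0,0,0]],"hand":[0.094,0.094,0.094,0.094,0.094,0.094,0.094,0.094]}'
python3 -m inch '{"translation":[[0,0,0],[0,0,0],[0,0,0],[0,0,0],[0,0,0],[0,0,0],[0,0,0],[0,0,0]],"dr":[[0,0,0],[0,0,0],[0,0,0],[0,0,0],[0,0,0],[0,0,0],[0,0,0],[0,0,0]],"hand":[0.07,0.05,0.04,0.03,0.03,0.03,0.03,0.03]}'
python3 - <<'E'
from h import *
s=manip.state(); print(s['ee_pos'],s['ft_force'],s['wrist_torque'],s['grip_width'],s['q'])
W=np.load('pics/w1W.npy'); z=W[...,2]
near=np.hypot(W[...,0]-.657,W[...,1]+.102)<.05
m=near&(z>.160)&(z<.170); c=W[m][:,:2].astype(np.float32); print('hinge top',m.sum(),cv2.minEnclosingCircle(c),W[m].mean(0).round(4))
E
```

```text
clock: 2.7
ee_pos: [0.6128, 0.1047, 0.2021]
orientation: [-3.14, -0.784, 0.26]
ft_force: [0.1, 0.9, 0.6]
grip_width: 0.094
clock: 3.37
ee_pos: [0.6124, 0.1074, 0.2037]
orientation: [3.141, -0.787, 0.266]
ft_force: [1.8, -0.3, 0.1]
grip_width: 0.0441
[0.61238802 0.10742974 0.20369394] [ 1.75321448 -0.2744708   0.10623757] [-0.06725485  0.30949213  0.00907126] 0.044105974695263936 [-0.09970628  0.04138433  2.12626568  0.87137461  0.33590031  0.46417677]
hinge top 1536 ((0.653839647769928, -0.106330007314682), 0.030578484758734703) [ 0.6501 -0.104   0.1649]
```

```bash
python3 -m inch '{"translation":[[0,0,0],[0,0,0],[0,0,0],[0,0,0],[0,0,0]],"dr":[[0,0,0],[0,0,0],[0,0,0],[0,0,0],[0,0,0]],"hand":[0.028,0.028,0.028,0.028,0.028]}'
python3 - <<'E'
from h import *
s=manip.state(); print(s['ee_pos'],s['orientation'],s['ft_force'],s['grip_width'])
M=R.from_euler('xyz',s['orientation']).as_matrix(); G=s['ee_pos']-manip.grip_point_offset*M[:,2]; print('G',G)
die=np.array([.481,.029])
for H in (HINGE,np.array([.655,-.104])):
    v=die-H; k=G[:2]-H; print('die r,ang',np.hypot(*v),np.degrees(np.arctan2(v[1],v[0])),'knob',np.hypot(*k),np.degrees(np.arctan2(k[1],k[0])))
H=np.array([.656,-.103]); n=12
p=s['ee_pos'];T=[]
for i in range(n+1):
    Q=R.from_euler('z',38.3*i/n,degrees=True).as_matrix(); T.append(np.r_[H,0]+Q@(p-np.r_[H,0]))
print(np.diff(T,axis=0).round(4).tolist())
E
```

```text
clock: 3.78
ee_pos: [0.6108, 0.1105, 0.2027]
orientation: [-3.135, -0.784, 0.265]
ft_force: [-1.4, 7.2, 2.3]
grip_width: 0.0315
[0.6107561  0.11049301 0.20272898] [-3.13481744 -0.78393688  0.26491531] [-1.44150335  7.24866241  2.34291822] 0.03154694320582549
G [0.59797865 0.10689462 0.2160417 ]
die r,ang 0.21940145851839732 143.3390194939502 knob 0.21707252750242817 105.7771766183531
die r,ang 0.21900913222968585 142.6068677719718 knob 0.21846733223898857 105.12978196485435
[[-0.0118, -0.0029, 0.0], [-0.0116, -0.0035, -0.0], [-0.0114, -0.0041, -0.0], [-0.0112, -0.0048, 0.0], [-0.0109, -0.0054, 0.0], [-0.0106, -0.006, 0.0], [-0.0102, -0.0066, 0.0], [-0.0098, -0.0071, 0.0], [-0.0094, -0.0077, 0.0], [-0.009, -0.0082, 0.0], [-0.0085, -0.0087, -0.0], [-0.008, -0.0091, 0.0]]
```

```bash
python3 -m inch '{"translation":[[-0.006,-0.001,0],[-0.006,-0.001,0],[-0.006,-0.0015,0],[-0.006,-0.002,0],[-0.0115,-0.004,0],[-0.011,-0.0048,0],[-0.011,-0.0054,0],[-0.0106,-0.006,0],[0,0,0]],"dr":[[0,0,1.6],[0,0,1.6],[0,0,1.6],[0,0,1.6],[0,0,3.2],[0,0,3.2],[0,0,3.2],[0,0,3.2],[0,0,0]],"hand":[0.028,0.028,0.028,0.028,0.028,0.028,0.028,0.028,0.028]}'
cat > st.py <<'E'
from h import *
s=manip.state(); M=R.from_euler('xyz',s['orientation']).as_matrix(); G=s['ee_pos']-manip.grip_point_offset*M[:,2]
k=G[:2]-[.656,-.103]; print('t',s['clock'],'G',G.round(4),'F',s['ft_force'].round(2),'w',s['grip_width'],'r',np.hypot(*k).round(4),'ang',np.degrees(np.arctan2(k[1],k[0])).round(2),'q',s['q'].round(2))
E
python3 st.py
```

```text
clock: 4.53
ee_pos: [0.5411, 0.0835, 0.2024]
orientation: [-3.132, -0.785, 0.6]
ft_force: [-5.2, 5.6, 1.6]
grip_width: 0.0316
t 4.5333 G [0.5302 0.0759 0.2156] F [-5.23  5.64  1.55] w 0.03162953413781827 r 0.2187 ang 125.11 q [-0.45  0.01  2.17  1.01  0.82 -0.15]
```

```bash
python3 -m inch '{"translation":[[-0.0102,-0.0066,0],[-0.0098,-0.0071,0],[-0.0094,-0.0077,0],[-0.009,-0.0082,0],[-0.0043,-0.0044,0],[-0.0025,-0.0027,0],[0,0,0],[0,0,0]],"dr":[[0,0,3.2],[0,0,3.2],[0,0,3.2],[0,0,3.2],[0,0,1.6],[0,0,1],[0,0,0],[0,0,0]],"hand":[0.028,0.028,0.028,0.028,0.028,0.028,0.028,0.028]}'
python3 st.py
python3 - <<'E'
from h import *
for n in('side','wrist'):
    P=cam(n); a,d=manip.get_image(n); cv2.imwrite(f'pics/{n}2.png',a if n=='wrist' else cv2.resize(a[150:320,230:460],None,fx=3.4,fy=3.4,interpolation=cv2.INTER_CUBIC))
    vv,uu=np.mgrid[0:400,0:640]; e,r=rays(n,np.c_[uu.ravel(),vv.ravel()],P); W=(e+r*d.ravel()[:,None]).reshape(400,640,3); np.save(f'pics/{n}2W.npy',W)
E
```

```text
clock: 5.2
ee_pos: [0.4956, 0.0476, 0.2022]
orientation: [-3.132, -0.786, 0.868]
ft_force: [-6.9, 3.3, 0.8]
grip_width: 0.0315
t 5.2 G [0.4872 0.0373 0.2155] F [-6.85  3.3   0.78] w 0.031538988577174236 r 0.2195 ang 140.27 q [-0.67  0.06  2.11  0.89  1.15 -0.43]
```

View pics/side2.png

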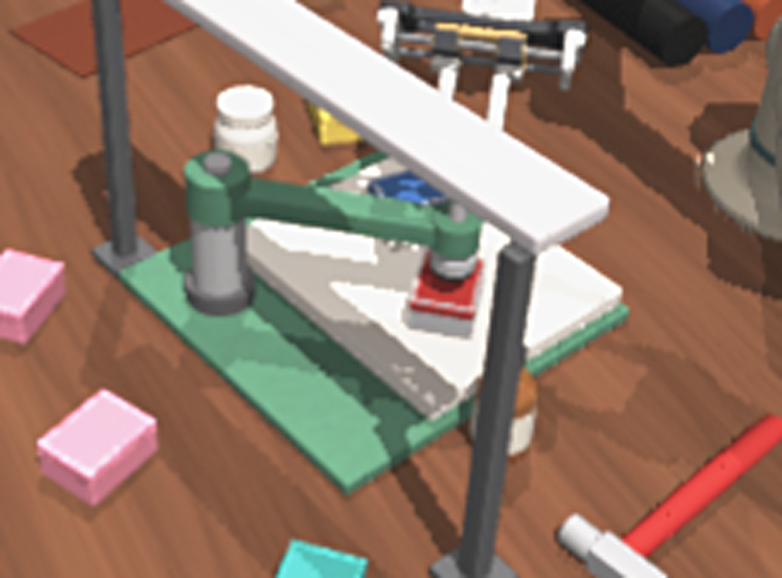

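View pics/wrist2.png

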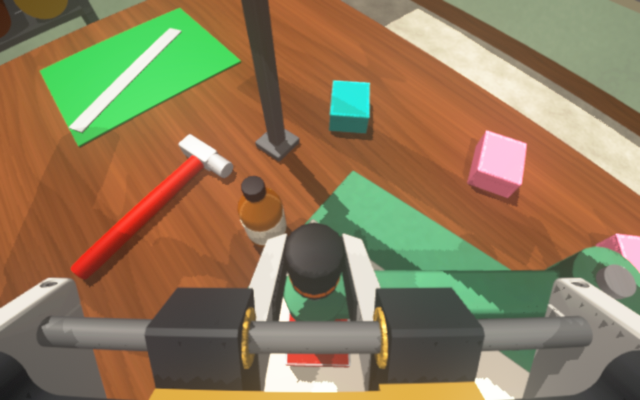

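The side crop shows the foot over the red die at crop (450,265), a few mm short of the die's centre. The wrist view shows the knob held at (315,255). Next I'll measure the remaining angle in the side frame.

```bash
python3 - <<'E'
from h import *
for f in('sideW','side2W','wrist2W','w1W'):
    W=np.load(f'pics/{f}.npy'); z=W[...,2]; h=np.hypot(W[...,0]-.655,W[...,1]+.104)
    m=(h<.05)&(z>.160)&(z<.169); (cx,cy),r=cv2.minEnclosingCircle(W[m][:,:2].astype(np.float32)); print(f,'hinge',cx,cy,r)
    ang=np.degrees(np.arctan2(W[...,1]-cy,W[...,0]-cx))
    m=(h>.045)&(h<.185)&(z>.146)&(z<.1535)&(ang>90)&(ang<170); c=W[m][:,:2].astype(np.float32)
    if len(c)>50:
        vx,vy,x0,y0=cv2.fitLine(c,cv2.DIST_HUBER,0,.001,.001).ravel(); print('  arm n',len(c),'dir',np.degrees(np.arctan2(vy,vx))%180,'offset of line from hinge',(cx-x0)*vy-(cy-y0)*vx, 'mean ang',np.median(ang[m]), 'pt',x0,y0)
    m=(abs(z-.071)<.006)&(np.hypot(W[...,0]-.481,W[...,1]-.029)<.06)&(h>.15); 
    if m.sum()>50: print('  die',m.sum(),cv2.minAreaRect(W[m][:,:2].astype(np.float32)))
    m=(h>.2)&(h<.26)&(z>.234)&(z<.242)
    if m.sum(): print('  knob',m.sum(),cv2.minEnclosingCircle(W[m][:,:2].astype(np.float32)))
E
```

```text
sideW hinge 0.6530912518501282 -0.10421059280633926 0.031774140894412994
  arm n 344 dir 103.83147 offset of line from hinge -1.7508864e-06 mean ang 103.64383810128447 pt 0.6253621 0.008407936
  die 332 ((0.4809294641017914, 0.02992163598537445), (0.08351889252662659, 0.059943147003650665), 48.11460494995117)
  knob 77 ((0.5962193012237549, 0.10767661035060883), 0.018389234319329262)
side2W hinge 0.6519396901130676 -0.10434503108263016 0.031855903565883636
  arm n 324 dir 138.41304 offset of line from hinge 0.0020078942 mean ang 137.06379579654163 pt 0.57533807 -0.033681568
  die 249 ((0.48237574100494385, 0.03175950050354004), (0.08071032911539078, 0.05968129262328148), 48.85008239746094)
  knob 1 ((0.45614510774612427, 0.042499084025621414), 9.999999747378752e-05)
wrist2W hinge 0.6560575366020203 -0.10337941348552704 0.029644643887877464
  arm n 5021 dir 132.41087 offset of line from hinge -0.01307971 mean ang 139.15541430736639 pt 0.5824814 -0.04222731
  die 899 ((0.47283002734184265, 0.01587783172726631), (0.04863933473825455, 0.05998809263110161), 48.62664031982422)
  knob 3204 ((0.47877392172813416, 0.027729226276278496), 0.027635080739855766)
w1W hinge 0.653839647769928 -0.106330007314682 0.030578484758734703
  arm n 2819 dir 104.149055 offset of line from hinge -0.0018280726 mean ang 105.01387677135146 pt 0.62352395 0.0064475816
  die 1883 ((0.482588529586792, 0.027727896347641945), (0.08008892089128494, 0.06017744913697243), 49.253761291503906)
  knob 755 ((0.5981599688529968, 0.10630630701780319), 0.01609201915562153)
```

```bash
python3 -m inch '{"translation":[[-0.003,-0.004,0],[-0.003,-0.004,0],[0,0,0],[0,0,0]],"dr":[[0,0,1.3],[0,0,1.3],[0,0,0],[0,0,0]],"hand":[0.028,0.028,0.028,0.028]}'
python3 st.py
```

```text
clock: 5.63
ee_pos: [0.4889, 0.0403, 0.2021]
orientation: [-3.13, -0.786, 0.913]
ft_force: [-8.1, 4.0, 1.2]
grip_width: 0.0314
t 5.6333 G [0.4809 0.0296 0.2154] F [-8.13  4.01  1.16] w 0.03140561827521764 r 0.2196 ang 142.86 q [-0.7   0.08  2.09  0.86  1.2  -0.47]
```

```bash
python3 -m inch '{"translation":[[-0.0008,0.0005,-0.002],[0,0,-0.003],[0,0,-0.003],[0,0,-0.002],[0,0,0]],"dr":[[0,0,0],[0,0,0],[0,0,0],[0,0,0],[0,0,0]],"hand":[0.028,0.028,0.028,0.028,0.028]}'
python3 st.py
```

```text
clock: 6.05
ee_pos: [0.4889, 0.0403, 0.1923]
orientation: [-3.133, -0.786, 0.913]
ft_force: [-6.7, 3.6, 1.1]
grip_width: 0.0316
t 6.05 G [0.4809 0.0297 0.2056] F [-6.67  3.58  1.08] w 0.031596675116665196 r 0.2197 ang 142.84 q [-0.7   0.09  2.11  0.87  1.18 -0.49]
```

```bash
cat > kz.py <<'E'
from h import *
import sys
P=cam('wrist'); a,d=manip.get_image('wrist'); 
vv,uu=np.mgrid[0:400,0:640]; e,r=rays('wrist',np.c_[uu.ravel(),vv.ravel()],P); W=(e+r*d.ravel()[:,None]).reshape(400,640,3)
m=(uu>300)&(uu<330)&(vv>230)&(vv<242)
print('knob z now',np.percentile(W[m][:,2],[10,50,90]).round(4))
if len(sys.argv)>1:
    W=np.load('pics/wrist2W.npy'); print('before',np.percentile(W[m][:,2],[10,50,90]).round(4))
E
python3 kz.py 1; python3 st.py
```

```text
knob z now [0.2261 0.2269 0.2276]
before [0.236  0.2368 0.2375]
t 6.1 G [0.481  0.0297 0.2057] F [-5.94  3.26  1.94] w 0.0312818924093602 r 0.2196 ang 142.84 q [-0.7   0.09  2.11  0.87  1.18 -0.49]
```

```bash
for i in 1 ; do python3 -m inch '{"translation":[[0,0,-0.001],[0,0,-0.001],[0,0,0]],"dr":[[0,0,0],[0,0,0],[0,0,0]],"hand":[0.028,0.028,0.028]}'; python3 -m inch '{"translation":[[0,0,-0.001],[0,0,-0.001],[0,0,0]],"dr":[[0,0,0],[0,0,0],[0,0,0]],"hand":[0.028,0.028,0.028]}'; done
```

```text
clock: 6.35
ee_pos: [0.489, 0.0403, 0.1905]
orientation: [-3.133, -0.786, 0.914]
ft_force: [-6.6, 3.5, 1.9]
grip_width: 0.0318
clock: 6.6
ee_pos: [0.489, 0.0404, 0.1885]
orientation: [-3.133, -0.787, 0.914]
ft_force: [-7.1, 4.2, 1.4]
grip_width: 0.0317
```

```bash
python3 -m inch '{"translation":[[0,0,-0.001],[0,0,-0.0005],[0,0,0]],"dr":[[0,0,0],[0,0,0],[0,0,0]],"hand":[0.028,0.028,0.028]}'; python3 -m inch '{"translation":[[0,0,-0.001],[0,0,-0.0005],[0,0,0]],"dr":[[0,0,0],[0,0,0],[0,0,0]],"hand":[0.028,0.028,0.028]}'
```

```text
clock: 6.85
ee_pos: [0.489, 0.0404, 0.1871]
orientation: [-3.133, -0.787, 0.914]
ft_force: [-6.0, 3.5, 0.9]
grip_width: 0.0319
clock: 7.1
ee_pos: [0.489, 0.0404, 0.1856]
orientation: [-3.133, -0.787, 0.914]
ft_force: [-6.2, 3.4, 1.7]
grip_width: 0.0314
```

```bash
python3 kz.py
```

```text
knob z now [0.2194 0.2202 0.221 ]
```

```bash
python3 -m inch '{"translation":[[0,0,-0.001],[0,0,-0.0005],[0,0,0]],"dr":[[0,0,0],[0,0,0],[0,0,0]],"hand":[0.028,0.028,0.028]}'
```

```text
clock: 7.4
ee_pos: [0.489, 0.0404, 0.1841]
orientation: [-3.133, -0.787, 0.914]
ft_force: [-7.0, 4.3, 1.9]
grip_width: 0.0312
```

```bash
python3 -m inch '{"translation":[[0,0,-0.001],[0,0,-0.0005],[0,0,0]],"dr":[[0,0,0],[0,0,0],[0,0,0]],"hand":[0.028,0.028,0.028]}'
```

```text
clock: 7.65
ee_pos: [0.489, 0.0404, 0.1827]
orientation: [-3.133, -0.787, 0.914]
ft_force: [-6.3, 4.2, 1.7]
grip_width: 0.0314
```

```bash
python3 -m inch '{"translation":[[0,0,-0.001],[0,0,-0.0005],[0,0,0]],"dr":[[0,0,0],[0,0,0],[0,0,0]],"hand":[0.028,0.028,0.028]}'
```

```text
clock: 7.9
ee_pos: [0.4891, 0.0405, 0.1815]
orientation: [-3.133, -0.787, 0.914]
ft_force: [-8.5, 2.8, 4.3]
grip_width: 0.0316
```

```bash
python3 -m inch '{"translation":[[0,0,-0.0005],[0,0,-0.0005],[0,0,0]],"dr":[[0,0,0],[0,0,0],[0,0,0]],"hand":[0.028,0.028,0.028]}'
```

```text
clock: 8.15
ee_pos: [0.4891, 0.0406, 0.181]
orientation: [-3.134, -0.788, 0.915]
ft_force: [-10.8, 1.3, 6.9]
grip_width: 0.0317
```

```bash
python3 kz.py; python3 st.py
```

```text
knob z now [0.2148 0.2155 0.2164]
t 8.2 G [0.4811 0.0299 0.1943] F [-9.84  0.58  7.96] w 0.03177620288393033 r 0.2196 ang 142.77 q [-0.7   0.11  2.12  0.88  1.16 -0.53]
```

```bash
python3 -m inch '{"translation":[[-0.0006,-0.0007,-0.0003],[-0.0006,-0.0007,-0.0003],[0,0,0]],"dr":[[0,0,0],[0,0,0],[0,0,0]],"hand":[0.028,0.028,0.028]}';python3 st.py
```

```text
clock: 8.45
ee_pos: [0.4887, 0.0401, 0.1814]
orientation: [-3.133, -0.791, 0.914]
ft_force: [-5.0, 5.8, 6.8]
grip_width: 0.0314
t 8.45 G [0.4807 0.0294 0.1946] F [-4.98  5.78  6.79] w 0.0313996666846855 r 0.2197 ang 142.94 q [-0.7   0.11  2.13  0.89  1.16 -0.53]
```

```bash
python3 -m inch '{"translation":[[-0.0001,-0.0002,-0.0005],[-0.0002,-0.0002,-0.0005],[0,0,0]],"dr":[[0,0,0],[0,0,0],[0,0,0]],"hand":[0.028,0.028,0.028]}';python3 st.py
```

```text
clock: 8.7
ee_pos: [0.4887, 0.0401, 0.181]
orientation: [-3.133, -0.793, 0.914]
ft_force: [-3.7, 6.7, 7.3]
grip_width: 0.0313
t 8.7 G [0.4807 0.0294 0.1941] F [-3.72  6.73  7.3 ] w 0.03128483912966702 r 0.2197 ang 142.95 q [-0.7   0.11  2.13  0.89  1.16 -0.53]
```

```bash
python3 -m inch '{"translation":[[0,0,-0.0006],[0,0,-0.0006],[0,0,0]],"dr":[[0,0,0],[0,0,0],[0,0,0]],"hand":[0.028,0.028,0.028]}';python3 st.py; python3 kz.py
```

```text
clock: 8.95
ee_pos: [0.4888, 0.0401, 0.1803]
orientation: [-3.134, -0.793, 0.915]
ft_force: [-7.1, 4.7, 12.2]
grip_width: 0.0318
t 8.95 G [0.4808 0.0294 0.1935] F [-7.12  4.73 12.17] w 0.03180465864985691 r 0.2196 ang 142.93 q [-0.7   0.11  2.13  0.89  1.16 -0.54]
knob z now [0.2141 0.2149 0.2157]
```

Fz reads 12 N with almost no sideways push, so I'm holding here.

```bash
python3 -m inch '{"translation":[[0,0,0],[0,0,0],[0,0,0],[0,0,0],[0,0,0]],"dr":[[0,0,0],[0,0,0],[0,0,0],[0,0,0],[0,0,0]],"hand":[0.028,0.028,0.028,0.028,0.028]}'
```

```text
clock: 9.42
ee_pos: [0.4888, 0.0401, 0.1803]
orientation: [-3.134, -0.793, 0.915]
ft_force: [-7.9, 5.1, 12.3]
grip_width: 0.0314
```

```bash
python3 -m inch '{"translation":[[0,0,-0.0002],[0,0,0],[0,0,0],[0,0,0],[0,0,0],[0,0,0],[0,0,0]],"dr":[[0,0,0],[0,0,0],[0,0,0],[0,0,0],[0,0,0],[0,0,0],[0,0,0]],"hand":[0.028,0.028,0.028,0.028,0.028,0.028,0.028]}';python3 -m inch '{"translation":[[0,0,0],[0,0,0],[0,0,0],[0,0,0],[0,0,0],[0,0,0],[0,0,0]],"dr":[[0,0,0],[0,0,0],[0,0,0],[0,0,0],[0,0,0],[0,0,0],[0,0,0]],"hand":[0.028,0.028,0.028,0.028,0.028,0.028,0.028]}'; python3 kz.py
```

```text
clock: 10.0
ee_pos: [0.4888, 0.0401, 0.1802]
orientation: [-3.134, -0.793, 0.915]
ft_force: [-8.1, 5.5, 12.7]
grip_width: 0.0314
clock: 10.58
ee_pos: [0.4888, 0.0401, 0.1802]
orientation: [-3.134, -0.793, 0.915]
ft_force: [-8.1, 4.3, 12.9]
grip_width: 0.0312
knob z now [0.214  0.2147 0.2154]
```

```bash
python3 -m inch '{"translation":[[0.0003,0.0003,0.001],[0.0004,0.0005,0.001],[0.0004,0.0005,0.001],[0.0004,0.0005,0.0015],[0,0,0.003],[0,0,0.003],[0,0,0.003],[0,0,0.003],[0,0,0.003],[0,0,0.003],[0,0,0.0025],[0,0,0]],"dr":[[0,0,0],[0,0,0],[0,0,0],[0,0,0],[0,0,0],[0,0,0],[0,0,0],[0,0,0],[0,0,0],[0,0,0],[0,0,0],[0,0,0]],"hand":[0.028,0.028,0.028,0.028,0.028,0.028,0.028,0.028,0.028,0.028,0.028,0.028]}'; python3 st.py; python3 kz.py
```

```text
clock: 11.63
ee_pos: [0.489, 0.0404, 0.2025]
orientation: [-3.134, -0.787, 0.915]
ft_force: [-6.0, 3.2, 1.9]
grip_width: 0.0318
t 11.6333 G [0.481  0.0298 0.2157] F [-5.99  3.18  1.86] w 0.031773380336746655 r 0.2196 ang 142.8 q [-0.7   0.08  2.09  0.86  1.2  -0.47]
knob z now [0.2363 0.2371 0.2378]
```

```bash
python3 -m inch '{"translation":[[0.003,0.004,0],[0.003,0.004,0],[0.0025,0.0027,0],[0.0043,0.0044,0],[0.009,0.0082,0],[0.0094,0.0077,0],[0.0098,0.0071,0],[0.0102,0.0066,0],[0,0,0]],"dr":[[0,0,-1.3],[0,0,-1.3],[0,0,-1],[0,0,-1.6],[0,0,-3.2],[0,0,-3.2],[0,0,-3.2],[0,0,-3.2],[0,0,0]],"hand":[0.028,0.028,0.028,0.028,0.028,0.028,0.028,0.028,0.028]}'; python3 st.py
```

```text
clock: 12.43
ee_pos: [0.5431, 0.0848, 0.2034]
orientation: [-3.141, -0.788, 0.601]
ft_force: [-0.8, 3.4, 0.9]
grip_width: 0.0316
t 12.4333 G [0.5321 0.0773 0.2167] F [-0.81  3.36  0.9 ] w 0.03163666240270831 r 0.2187 ang 124.5 q [-0.44  0.    2.17  1.01  0.81 -0.15]
```

```bash
python3 -m inch '{"translation":[[0.0106,0.006,0],[0.011,0.0054,0],[0.011,0.0048,0],[0.0115,0.004,0],[0.006,0.002,0],[0.006,0.0015,0],[0.005,0.001,0],[0.003,0.0005,0],[0,0,0],[0,0,0]],"dr":[[0,0,-3.2],[0,0,-3.2],[0,0,-3.2],[0,0,-3.2],[0,0,-1.6],[0,0,-1.6],[0,0,-1.6],[0,0,-0.8],[0,0,0],[0,0,0]],"hand":[0.028,0.028,0.028,0.028,0.028,0.028,0.028,0.028,0.028,0.028]}'; python3 st.py
```

```text
clock: 13.27
ee_pos: [0.6071, 0.1097, 0.2027]
orientation: [-3.137, -0.785, 0.281]
ft_force: [0.0, 7.2, 1.0]
grip_width: 0.0315
t 13.2667 G [0.5944 0.1059 0.216 ] F [0.   7.19 0.99] w 0.03150197982820914 r 0.2178 ang 106.43 q [-0.11  0.04  2.13  0.9   0.36  0.42]
```

```bash
python3 -m inch '{"translation":[[0.002,0.0005,0],[0.002,0.0004,0],[0.0015,0.0004,0],[0,0,0]],"dr":[[0,0,-0.5],[0,0,-0.5],[0,0,0],[0,0,0]],"hand":[0.028,0.028,0.028,0.028]}'; python3 st.py
```

```text
clock: 13.6
ee_pos: [0.6121, 0.1107, 0.2022]
orientation: [-3.137, -0.784, 0.262]
ft_force: [-2.3, 7.6, 1.3]
grip_width: 0.0314
t 13.6 G [0.5993 0.1072 0.2155] F [-2.31  7.61  1.26] w 0.03139043067208677 r 0.2177 ang 105.1 q [-0.09  0.04  2.13  0.87  0.33  0.48]
```

Press lightly until the stop is felt.

```bash
python3 -m inch '{"translation":[[0.0015,0.0004,0],[0.001,0.0003,0],[0,0,0]],"dr":[[0,0,0],[0,0,0],[0,0,0]],"hand":[0.028,0.028,0.028]}'; python3 st.py
```

```text
clock: 13.85
ee_pos: [0.614, 0.1112, 0.2016]
orientation: [-3.136, -0.783, 0.261]
ft_force: [-3.4, 6.7, 0.9]
grip_width: 0.0314
t 13.85 G [0.6012 0.1077 0.2149] F [-3.4   6.71  0.93] w 0.03136740189888634 r 0.2177 ang 104.57 q [-0.09  0.05  2.12  0.86  0.33  0.48]
```

```bash
python3 -m inch '{"translation":[[0.0015,0.0004,0],[0.001,0.0003,0],[0,0,0]],"dr":[[0,0,0],[0,0,0],[0,0,0]],"hand":[0.028,0.028,0.028]}'; python3 st.py; python3 - <<'E'
from h import *
P=cam('wrist'); a,d=manip.get_image('wrist'); cv2.imwrite('pics/w3.png',a)
vv,uu=np.mgrid[0:400,0:640]; e,r=rays('wrist',np.c_[uu.ravel(),vv.ravel()],P); W=(e+r*d.ravel()[:,None]).reshape(400,640,3)
z=W[...,2]; near=np.hypot(W[...,0]-.6,W[...,1]-.108)<.022
m=near&(z>.233)&(z<.242); print(m.sum(),cv2.minEnclosingCircle(W[m][:,:2].astype(np.float32)),W[m].mean(0).round(4))
E
```

```text
clock: 14.1
ee_pos: [0.6164, 0.1118, 0.2014]
orientation: [-3.137, -0.782, 0.262]
ft_force: [-4.4, 5.4, 1.5]
grip_width: 0.0316
t 14.1 G [0.6036 0.1083 0.2148] F [-4.38  5.42  1.46] w 0.03163953492815975 r 0.2177 ang 103.93 q [-0.09  0.05  2.12  0.86  0.33  0.49]
3062 ((0.5982778072357178, 0.10758428275585175), 0.021961094811558723) [0.6011 0.1076 0.2359]
```

```bash
cat > arm.py <<'E'
from h import *
import sys
n='side';P=cam(n); a,d=manip.get_image(n); cv2.imwrite(f'pics/{sys.argv[1]}.png',cv2.resize(a[150:320,230:460],None,fx=3.4,fy=3.4,interpolation=cv2.INTER_CUBIC))
vv,uu=np.mgrid[0:400,0:640]; e,r=rays(n,np.c_[uu.ravel(),vv.ravel()],P); W=(e+r*d.ravel()[:,None]).reshape(400,640,3)
for k,W in(('start',np.load('pics/sideW.npy')),('now',W)):
    z=W[...,2]; x,y=W[...,0],W[...,1]; cx,cy=.653,-.1042; h=np.hypot(x-cx,y-cy); ang=np.degrees(np.arctan2(y-cy,x-cx))
    m=(h>.045)&(h<.185)&(z>.146)&(z<.1535)&(ang>90)&(ang<170)
    vx,vy,_,_=cv2.fitLine(W[m][:,:2].astype(np.float32),cv2.DIST_HUBER,0,.001,.001).ravel(); print(k,m.sum(),np.degrees(np.arctan2(vy,vx))%180,np.median(ang[m]))
    m=(np.hypot(x-.598,y-.109)<.03)&(z>.234)&(z<.241); print(' knobtop',m.sum(),W[m].mean(0).round(4) if m.sum() else '')
    m=(abs(z-.071)<.006)&(np.hypot(x-.481,y-.029)<.06)&(h>.15); print(' die',m.sum(),cv2.minAreaRect(W[m][:,:2].astype(np.float32)))
E
python3 arm.py s3
```

```text
start 345 103.85685 103.60925627299785
 knobtop 73 [0.5979 0.1111 0.2382]
 die 332 ((0.4809294641017914, 0.02992163598537445), (0.08351889252662659, 0.059943147003650665), 48.11460494995117)
now 338 102.474594 102.81135287578925
 knobtop 109 [0.5977 0.1099 0.2374]
 die 344 ((0.48038068413734436, 0.029190056025981903), (0.08570495247840881, 0.05993176996707916), 49.04389572143555)
```

View pics/w3.png

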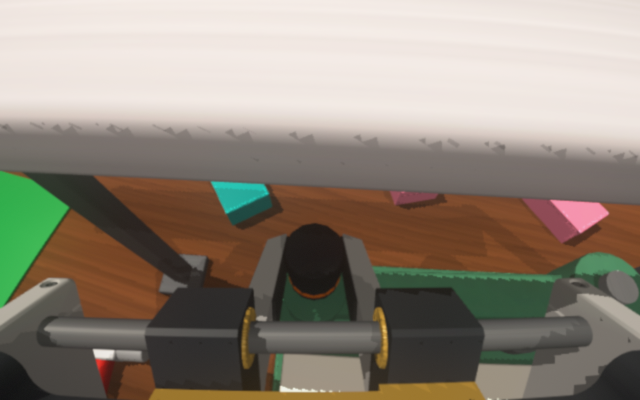

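The wrist view shows the knob still held at (315,255), with the bar clear above. The arm is about 1° further home than at the start and the red die is unmoved. I'll continue gently until the stop.

```bash
python3 -m inch '{"translation":[[0.0015,0.0004,0],[0.001,0.0003,0],[0,0,0]],"dr":[[0,0,-0.3],[0,0,-0.3],[0,0,0]],"hand":[0.028,0.028,0.028]}'; python3 st.py
```

```text
clock: 14.45
ee_pos: [0.619, 0.1123, 0.2015]
orientation: [-3.138, -0.783, 0.252]
ft_force: [-3.5, 6.0, 0.6]
grip_width: 0.0316
t 14.45 G [0.6062 0.1089 0.2149] F [-3.52  6.02  0.64] w 0.03161729663130372 r 0.2177 ang 103.23 q [-0.08  0.06  2.11  0.83  0.32  0.52]
```

```bash
python3 -m inch '{"translation":[[0.0015,0.0003,0],[0.0015,0.0003,0],[0,0,0]],"dr":[[0,0,-0.4],[0,0,-0.4],[0,0,0]],"hand":[0.028,0.028,0.028]}'; python3 st.py
```

```text
clock: 14.7
ee_pos: [0.6222, 0.1128, 0.2016]
orientation: [-3.138, -0.783, 0.238]
ft_force: [-3.7, 5.4, 1.3]
grip_width: 0.0316
t 14.7 G [0.6093 0.1096 0.2149] F [-3.74  5.42  1.3 ] w 0.03163344703691864 r 0.2176 ang 102.39 q [-0.06  0.06  2.11  0.8   0.3   0.58]
```

```bash
python3 -m inch '{"translation":[[0.0015,0.0003,0],[0.0015,0.0003,0],[0,0,0]],"dr":[[0,0,-0.4],[0,0,-0.4],[0,0,0]],"hand":[0.028,0.028,0.028]}'; python3 st.py; python3 arm.py s4
```

```text
clock: 14.95
ee_pos: [0.6236, 0.1129, 0.1999]
orientation: [-3.139, -0.779, 0.225]
ft_force: [-9.3, 1.3, 0.6]
grip_width: 0.0316
t 14.95 G [0.6107 0.1099 0.2133] F [-9.28  1.25  0.63] w 0.03162761644579766 r 0.2177 ang 102.0 q [-0.05  0.06  2.11  0.76  0.29  0.63]
start 345 103.85685 103.60925627299785
 knobtop 73 [0.5979 0.1111 0.2382]
 die 332 ((0.4809294641017914, 0.02992163598537445), (0.08351889252662659, 0.059943147003650665), 48.11460494995117)
now 347 100.2117 100.53239493667603
 knobtop 105 [0.6031 0.1098 0.2364]
 die 343 ((0.4805317521095276, 0.02979431115090847), (0.08220256119966507, 0.0602247528731823), 48.06257629394531)
```

The stop is reached: Fx jumped to -9 N at about 102°, which matches the bar's direction. I'll relax, open and withdraw along the tool axis.

```bash
python3 -m inch '{"translation":[[-0.001,-0.0002,0.0005],[0,0,0],[0,0,0],[0,0,0],[0,0,0],[0,0,0],[0,0,0],[0,0,0]],"dr":[[0,0,0],[0,0,0],[0,0,0],[0,0,0],[0,0,0],[0,0,0],[0,0,0],[0,0,0]],"hand":[0.028,0.04,0.06,0.08,0.094,0.094,0.094,0.094]}'; python3 -m inch '{"translation":[[0,0,0],[0,0,0],[0,0,0],[0,0,0]],"dr":[[0,0,0],[0,0,0],[0,0,0],[0,0,0]],"hand":[0.094,0.094,0.094,0.094]}'
```

```text
clock: 15.67
ee_pos: [0.6258, 0.1115, 0.2035]
orientation: [3.141, -0.787, 0.223]
ft_force: [0.2, 0.1, -0.3]
grip_width: 0.0748
clock: 16.0
ee_pos: [0.6256, 0.1117, 0.2035]
orientation: [3.141, -0.787, 0.223]
ft_force: [0.2, 0.6, 0.4]
grip_width: 0.0938
```

```bash
python3 -m inch '{"translation":[[-0.012,-0.0027,0.0125],[-0.0172,-0.004,0.0177],[-0.0172,-0.004,0.0177],[-0.0172,-0.004,0.0177],[-0.0172,-0.004,0.0177],[-0.0172,-0.004,0.0177],[-0.0172,-0.004,0.0177],[-0.0172,-0.004,0.0177],[-0.0172,-0.004,0.0177],[0,0,0],[0,0,0]],"dr":[[0,0,0],[0,0,0],[0,0,0],[0,0,0],[0,0,0],[0,0,0],[0,0,0],[0,0,0],[0,0,0],[0,0,0],[0,0,0]],"hand":[0.094,0.094,0.094,0.094,0.094,0.094,0.094,0.094,0.094,0.094,0.094]}'; python3 arm.py s5
```

```text
clock: 16.92
ee_pos: [0.4761, 0.0764, 0.359]
orientation: [3.139, -0.79, 0.224]
ft_force: [0.4, 0.4, -0.4]
grip_width: 0.0945
start 345 103.85685 103.60925627299785
 knobtop 73 [0.5979 0.1111 0.2382]
 die 332 ((0.4809294641017914, 0.02992163598537445), (0.08351889252662659, 0.059943147003650665), 48.11460494995117)
now 330 99.98668 101.02875990486746
 knobtop 78 [0.6094 0.114  0.2382]
 die 345 ((0.4807123839855194, 0.02962026745080948), (0.0884215384721756, 0.06007196009159088), 48.5622444152832)
```

View pics/s5.png

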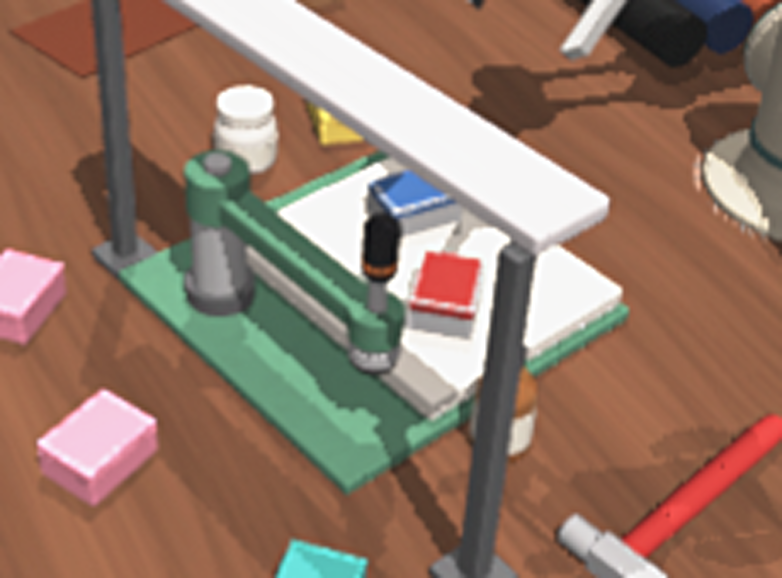

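The arm is home, knob at crop (380,245) and up, and the red die is unmoved at (447,285). The bottle, jar, blue die and mallet are in place, and the hand is free. I'm handing in.

```bash
python3 -c "
from bench import manip
print(manip.sign_off())"
```

```text
the job is handed in; nothing more can be done
None
```

The job is done and handed in at about 17 s of the 51 s allowed.

- **Swing out:** I gripped the knob with the tool tilted 45° and swung the arm out about 37.5°. The knob ended within about 2 mm of the red die's measured centre.
- **Press:** The pad touched the die about 20 mm down. I held the knob for about 1.6 s with the force sensor reading 12.2–12.9 N. The sensor wanders by about 0.5–1 N.
- **Return:** The knob came back to its up height (top at 238 mm). I swung the arm home until I felt the end stop, then let go and backed away; the wrist force now reads about zero.

**Last checks:**
- **Red die:** It measures within 1 mm of where it was at the start.
- **Bottle, jar, mallet and blue die:** They look undisturbed in the final side view. I judged these by eye and did not measure them.
- **One disagreement:** The arm was not quite on its stop at the start. It now sits about 3–4° (11–12 mm at the knob) further in, against the stop and in line with the lamp bar. I took that as home.
- **Sideways force:** While pressing, the side force on the tool reached about 11 N. I eased most of the part across the arm off before the hold.

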